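Dock a vial rack square under its two spring latches

ROBOT

A 6-joint arm with a two-finger parallel gripper is mounted at the origin on a cart in front of the work surface, level with it; the furniture and walls round the work are solid. World frame = base frame: x ahead of the robot, y to its left, z up, the work surface at z = 0. Lengths are in m, angles in degrees, forces in N, time in s.
With the tool pointing down it reaches from about 0.375 to 0.975 m from the base axis. Payload 3.8 kg.
Tool frame: the origin (TCP) lies midway between the tips of the shut fingers; the grasp point (between the pads) lies 19 mm behind it; z points along the fingers, y is the direction in which the jaws open and shut (so a half turn about z gives the same grasp; the last joint's range is limited). The gripper opens to 85 mm and grips with 20 to 120 N. Pads are 22 mm wide; open, the fingers measure 114 mm over their backs; the gripper's body (76 mm by 85 mm) begins 54 mm behind the grasp point. The pads swing forward as they close: fully open they stand 13 mm farther back than shut.
Start: joints at [68.016, 15.12, 91.902, -0, 72.978, -2.114], TCP at [0.229, 0.635, 0.231] pointing down, gripper open.
Joint ranges: [-150.88, 150.88], [-54.13, 125.18], [17.81, 147.31], [-75.09, 255.09], [0, 152.58], [-146.25, 146.25]. Speed limits (degrees/s): [147.25, 147.25, 180, 180, 180, 180].

INTERFACE

Orientations are given as [roll, pitch, yaw] about the fixed x, y, z axes, in that order (R = Rz(yaw) Ry(pitch) Rx(roll)).
In Python, from station import sense, vision, order gives the robot as it stands.
- The arm moves only by the tool arm_command, never from a script. Its argument "increments" is a list of rows, each a list of 2 entries, a list of its own where there are three numbers: the shift along the tool's x, y, z each as a share of 0.4 m, from -1 to 1, then the turn, a rotation vector about the tool's x, y, z each as a share of 45 degrees, from -1 to 1. In form: [[[tx, ty, tz], [wx, wy, wz]], ...]. A call has 1 to 10 rows; each row is the pose to reach, as a shift and turn from the pose commanded when the call began, along the tool's axes at that moment; what a row does not reach only later rows make up. A row lasts 1/10 s, in which the tool goes at most 50 mm and 8.59 degrees, less where a joint would pass 70% of its speed; a pose out of reach is approached as far as the arm can. A call with a number of a shift or a turn outside -1 to 1 is refused whole. A call with a gripper value outside its range is refused whole. "gripper" is the opening, from -1 (shut) to 1 (fully open), set as the call begins (left out, the last holds). The fingers move at their own pace and stop on an object; the grip force is fixed at half the most. Time passes only in rows, so rows that repeat a pose let the fingers close. It gives the time, the measured TCP pose, the force and the opening at its end, in the units of the state.
- sense(): the state, without advancing time (a new reading comes with each control period).
- vision.capture(name): name is "scene" or "top"; returns a dict with "image" (480x640x3 uint8, red, green, blue), "fx", "fy", "cx", "cy" (pixels), "pose" (4x4, takes a point from camera to world coordinates). Camera axes: x right, y down, z forward; pixel columns grow to the right and rows downward; lengths in m; the calibration is good to about 2 mm. A picture is of the moment at which its call begins. There is no depth.
- order.job_done(): hands the job in, once; it reports no verdict.
The state is a dict: "time_s": time; "q": joint angles; "joint_velocities": joint speeds; "joint_torque": joint torques, N m; "ee_pos": TCP position; "ee_rot": TCP orientation; "force": force on the tool from outside, world axes, zero at the start; "ft_torque": the same for the moment, N m; "gripper_width": finger opening in m.
Only numpy, scipy, OpenCV 4.12 (cv2) and the standard library are available. Lean on these libraries where they do the work, as an engineer would, in place of code of your own. Each camera call takes 0.05 s, during which the arm holds its last target. There are 200 camera calls.

TASK

The rack of glass vials was left askew on its docking plate. Push it back gently, near its two ends in turn, until it lies flat and parallel against the rail with both spring latches clicked down behind its rear lip, and slide it along the rail to the right until it stands against the end stop; leave it latched there and take the hand away. Keep every push under 30 N, do not tip the rack, and leave the things around it where they are.

Things in the scene. Friction and masses are not known exactly. Their poses are not given: they have to be found in the camera images.
- bed: Fixed grey docking plate, 8 mm thick, 300 mm along y (-150 to +150) and 160 mm along x (-95 to +65), with a steel rail on its far side. Origin on its underside, on the bench. x points away from the robot, square to the rail; y runs along the rail to the left; z up.
- rail (a point): Point on the black rubber facing of the fixed steel rail, on which the rack's rear must lie flat: the plane x = +45 mm of the plate, 26 mm high over it. The facing gives some 1 mm per 5 N. Brackets on the rail at y = +55 and -85 mm of the plate carry the latches; they overhang to x = 25 mm, 46 to 60 mm above the bench, with black pull knobs up to 75 mm (80 mm when lifted).
- stop (a point): Centre of the face of the end stop, a rigid steel block at the right (-y) end of the plate, 20 mm high over the plate and reaching from x = -28 to +45 mm of the plate. The face that the rack's right end must meet is the plane y = -138 mm of the plate.
- rack_centre (a point): Centre, half-way up, of the loose white plastic vial rack: 220 mm long (y), 52 mm front to rear (x, rear towards the rail), 32 mm high, 0.4 kg with five loose glass vials reaching 53 mm over its foot. Front and end faces flat. Rear: a lip 16 mm high, 5 mm thick, then a 13 mm gutter. Latched, it drags with 3 to 7 N along the rail. Starts askew, clear of the latches, 15 to 35 mm left of the stop.
- rack_left (a point): Left (+y) end of the rack's rear edge, on the rear face that goes to the rail, 16 mm above the rack's foot. At home its x in the plate's frame is 45 mm.
- rack_right (a point): Right (-y) end of the rack's rear edge, on the rear face that goes to the rail and in the plane of the right end face, 16 mm above the rack's foot. At home, in the plate's frame, its x is 45 mm and its y is -138 mm.
- latch_left (a joint): Lift in m of the left latch (y = +55 mm of the plate), an upright sprung bolt with a slanted nose. 0 = down, as at the start. The rack's lip lifts it 4.5 mm in passing; it clicks down to 0 behind the lip only once the rack there squeezes the rail's facing by 1 mm, so it holds the rack without play. A push in line with it needs 10 to 17 N just before the click, less after.
- latch_right (a joint): The same for the right latch (y = -85 mm of the plate).
- bench_timer: White bench timer, 68 x 68 x 20 mm, lying to the right of the plate: a bystander. Origin under its centre.
- wash_bottle: White squeeze bottle with a spout, 199 mm tall, standing at the right: a bystander. Origin under its centre.
- petri_slide_1: Small clear dish, 55 mm across and 11 mm high, on the enamel tray at the left: a bystander. Origin under its centre.

How it is judged (in metres and radians):
At the end, for the whole second after the job is handed in: The rack lies flat on the plate; both ends of its rear edge are within 1.5 mm of the rail face, both latches are down behind its lip (lift under 1.2 mm), and its right end is within 2.5 mm of the end stop (x of each of rack_left, rack_right in the frame of bed above 0.0435 m and value of joint each of latch_left, latch_right below 0.0012 m and y of rack_right in the frame of bed below -0.1355 m and angle between rack_centre's own z axis and vertical below 0.03 rad); the robot touches nothing.
It fails at once if the rack is pushed with more than 30 N (contact force between any of the fingers, the arm and rack above 30 N).
It fails at once if the rack is tipped by more than 0.15 rad (angle between rack_centre's own z axis and vertical above 0.15 rad).
It fails at once if a bystander is moved by more than 20 mm (distance of any of bench_timer, petri_slide_1, wash_bottle from where it was at the start of the episode above 0.02 m).
It also fails if it takes over 64 s, if anything falls off the work surface, if the arm or the gripper's body presses on something with over 40 N, if the wrist force passes 120 N, or if a joint passes its speed limit or range.

## Working session

There is one attempt and no reset: what is moved stays moved. The work goes in short steps, Python scripts to look and compute and a tool call to move; the robot and the scene stay as the last step left them, time stands still between calls to the robot, and variables do not carry over. Pictures are saved under pics/ and viewed, about 8 in all and at most 12, crops included, and the job is handed in when it is done.

Besides the shell and the picture viewer there is one more tool, called after "Request:" as name(argument=value, ...), one argument or row to a line, values as JSON. arm_command: Moves the arm, as the interface text tells. Its arguments: {"type":"object","properties":{"increments":{"type":"array","items":{"type":"array"}},"gripper":{"type":"number"}},"required":["increments"]}

```bash
mkdir -p pics; python3 - <<'E'
from station import sense, vision
import cv2,numpy as np
for n in("scene","top"):
    c=vision.capture(n); cv2.imwrite(f"pics/{n}0.png",c["image"][:,:,::-1]); print(n,c["fx"],c["fy"],c["cx"],c["cy"]);print(np.round(c["pose"],4).tolist())
s=sense();print(s["time_s"],s["ee_pos"],s["ee_rot"],s["force"],s["gripper_width"])
E
```

```text
scene 526.2357911046143 526.2357911046143 319.4339587112154 244.76523966205897
[[-0.6205, -0.2927, 0.7275, -0.3319], [-0.7839, 0.2575, -0.565, 0.8744], [-0.022, -0.9209, -0.3892, 0.501], [0.0, 0.0, 0.0, 1.0]]
top 621.0154038861966 621.0154038861966 322.3301194450137 245.27636752296206
[[-0.0163, -0.9908, 0.1343, 0.3125], [-0.9998, 0.0174, 0.0065, 0.2284], [-0.0088, -0.1342, -0.9909, 1.4596], [0.0, 0.0, 0.0, 1.0]]
0.1 [0.22915806 0.63420334 0.2300986 ] [-1.79884074e+02 -3.70590344e-03  1.60130578e+02] [ 0.8386956  -0.27771208 -0.30139862] 0.08502600296844866
```

View pics/top0.png

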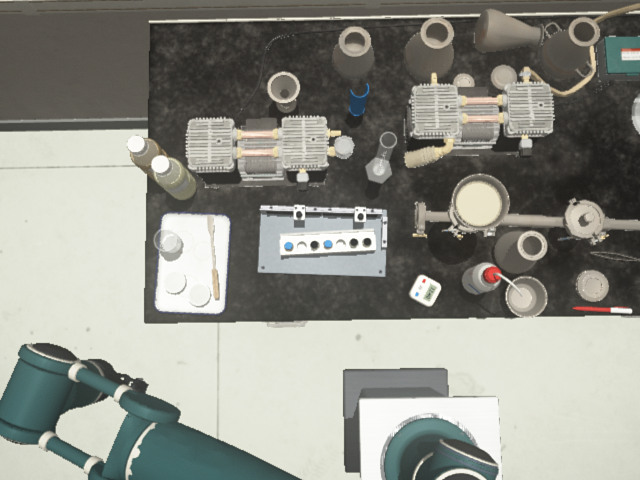

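View pics/scene0.png

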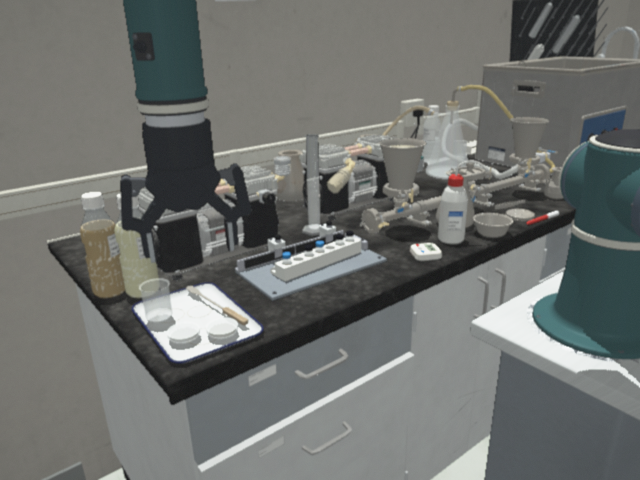

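The top view shows the plate at about (258–386, 207–276), the rail at its upper edge, the rack at (279–375, 230–257) and the timer at (425, 290). Next I'll enlarge that area.

```bash
python3 - <<'E'
import cv2
a=cv2.imread("pics/top0.png")[195:285,250:394]
cv2.imwrite("pics/c1.png",cv2.resize(a,None,fx=5.5,fy=5.5,interpolation=cv2.INTER_CUBIC))
E
```

```text
(no output)
```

View pics/c1.png

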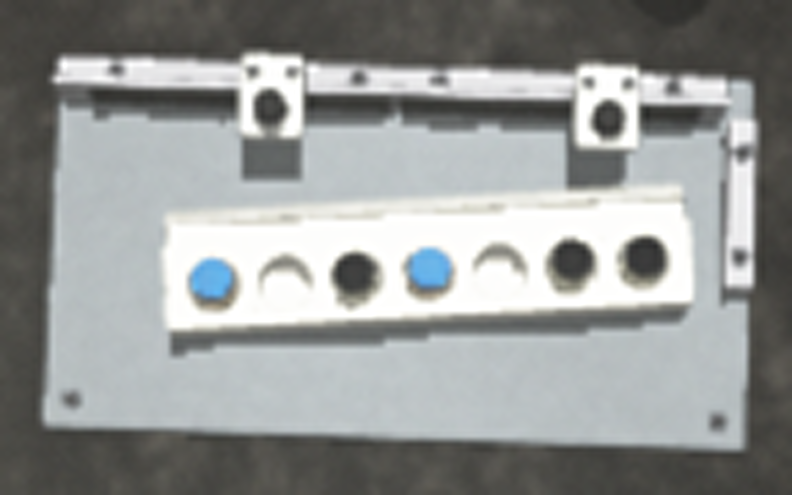

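```bash
cat > h.py <<'E'
import numpy as np
from station import vision
K=dict(fx=621.0154,cx=322.33012,cy=245.27637)
P=np.array([[-0.0163,-0.9908,0.1343,0.3125],[-0.9998,0.0174,0.0065,0.2284],[-0.0088,-0.1342,-0.9909,1.4596]])
def ray(u,v,z,x0=250,y0=195,s=5.5):
    px=x0+(u+.5)/s-.5; py=y0+(v+.5)/s-.5
    d=P[:,:3]@np.array([(px-K['cx'])/K['fx'],(py-K['cy'])/K['fx'],1]); o=P[:,3]
    return o+d*(z-o[2])/d[2]
E
python3 - <<'E'
from h import *
pts=dict(FL=(43,427,.008),FR=(745,450,.008),RR=(752,80,.008),kL=(271,108,.075),kR=(608,119,.075),sFL=(70,400,.008),sFR=(717,423,.008))
W={k:ray(*p) for k,p in pts.items()}
for k in W: print(k,W[k].round(4))
n=lambda a,b:np.linalg.norm((W[a]-W[b])[:2])
print("len",n('FL','FR'),n('FR','RR'),n('kL','kR'))
for a,b in(('FL','FR'),('kL','kR'),('sFL','sFR')):
    d=(W[a]-W[b]); print(np.degrees(np.arctan2(-d[0],d[1])))
E
```

```text
FL [0.4481 0.3913 0.008 ]
FR [0.4331 0.0923 0.008 ]
RR [0.5932 0.0845 0.008 ]
kL [0.5721 0.2895 0.075 ]
kR [0.565  0.1508 0.075 ]
sFL [0.4595 0.3798 0.008 ]
sFR [0.4449 0.1039 0.008 ]
len 0.2993738574829021 0.16025587960462317 0.13882540223972648
-2.8600691190369685
-2.9264837894045588
-3.0260620654633437
```

```bash
cat >> h.py <<'E'
a=np.radians(-2.9); R=np.array([[np.cos(a),-np.sin(a)],[np.sin(a),np.cos(a)]]); O=np.array([.5355,.2370])
def toplate(w): return (np.asarray(w)[:2]-O)@R
def toworld(p): return O+R@np.asarray(p)
E
python3 - <<'E'
from h import *
for k,u,v,z in [("FLtop",168,331,.04),("FRtop",692,303,.04),("FLfoot",168,331,.008),("FRfoot",692,303,.008),("lipL",166,214,.024),("lipR",682,187,.024),("RLtop",168,226,.04),("RRtop",687,202,.04),("stopT",727,290,.028),("stopR",728,120,.028),("railL",60,82,.05)]:
    print(k,(1e3*toplate(ray(u,v,z))).round(1))
E
```

```text
FLtop [-55.9  95.6]
FRtop [ -36.8 -123.4]
FLfoot [-52.1  98.2]
FRfoot [ -32.6 -125.7]
lipL [-3.9 99.9]
lipR [  14.9 -119.1]
RLtop [-11.4  97.5]
RRtop [   6.  -120.3]
stopT [ -29.2 -138.9]
stopR [  43.7 -137.7]
railL [ 46.7 144.7]
```

The lengths agree with those given: plate 299 × 160, rack rear edge 220, knobs 139 apart. The rack is rotated about 4.9°, with its rear edge from (-4, 100) to (15, -119) mm in the plate frame. First I'll push with open jaws to bring it parallel, then close them and push each end.

```bash
cat >> h.py <<'E'
from scipy.spatial.transform import Rotation as Ro
from station import sense
def go(x,y,z,yaw=177.1):
    s=sense(); T=Ro.from_euler('xyz',s['ee_rot'],degrees=True)
    w=toworld((x,y)); d=T.inv().apply(np.array([w[0],w[1],z])-s['ee_pos'])
    r=(T.inv()*Ro.from_euler('xyz',[180,0,yaw],degrees=True)).as_rotvec(degrees=True)
    print("t",s['time_s'],"shift",(d/.4).round(4),"turn",(r/45).round(4))
def st():
    s=sense(); print(s['time_s'],"plate",(1e3*toplate(s['ee_pos'])).round(1),"z",s['ee_pos'][2],s['ee_rot'],"F",s['force'].round(1),s['gripper_width'])
E
python3 -c "
from h import *
go(-.092,-.012,.15)"
```

```text
t 0.1 shift [-0.8465 -0.769   0.2017] turn [-0.0025 -0.0005 -0.3771]
```

Request:
arm_command(
  increments=[
    [[-0.09,-0.08,0.02],[0,0,-0.04]],
    [[-0.18,-0.16,0.04],[0,0,-0.08]],
    [[-0.27,-0.24,0.06],[0,0,-0.12]],
    [[-0.36,-0.33,0.08],[0,0,-0.16]],
    [[-0.45,-0.41,0.1],[0,0,-0.2]],
    [[-0.54,-0.49,0.12],[0,0,-0.24]],
    [[-0.62,-0.57,0.14],[0,0,-0.28]],
    [[-0.7,-0.64,0.16],[0,0,-0.31]],
    [[-0.78,-0.71,0.18],[0,0,-0.345]],
    [[-0.8465,-0.769,0.2017],[-0.0025,0,-0.377]],
  ],
)

```text
time_s: 1.1
ee_pos: [0.4438, 0.2284, 0.1501]
ee_rot: [179.9, 0.0, 177.1]
force: [0.2, 0.4, -0.9]
gripper_width: 0.085
```

```bash
python3 -c "
from h import *
st();go(-.092,-.012,.013)"
```

```text
1.1 plate [-91.1 -13.3] z 0.1501278356273708 [1.79903427e+02 2.16207568e-02 1.77124423e+02] F [ 0.2  0.4 -0.9] 0.08503614955185049
t 1.1 shift [0.0023 0.0026 0.3428] turn [0.0021 0.0005 0.0005]
```

Request:
arm_command(
  increments=[
    [[0,0,0.08],[0,0,0]],
    [[0,0,0.18],[0,0,0]],
    [[0,0,0.28],[0,0,0]],
    [[0.002,0.003,0.343],[0,0,0]],
    [[0.002,0.003,0.343],[0,0,0]],
  ],
)

```text
time_s: 1.6
ee_pos: [0.4383, 0.2299, 0.0091]
ee_rot: [-179.8, -0.5, 177.1]
force: [-0.3, -1.1, -0.5]
gripper_width: 0.0852
```

```bash
python3 - <<'E'
from h import *
import cv2
st()
c=vision.capture("scene"); i=c["image"][200:330,210:430,::-1]
d=vision.capture("top"); j=d["image"][195:285,250:394,::-1]
a=cv2.resize(i,(508,300),interpolation=cv2.INTER_CUBIC);b=cv2.resize(j,(480,300),interpolation=cv2.INTER_CUBIC)
o=np.zeros((600,508,3),np.uint8);o[:300]=a;o[300:,:480]=b
cv2.imwrite("pics/d1.png",o)
E
```

```text
1.6 plate [-96.7 -12. ] z 0.009082714746000389 [-179.84964413   -0.48148825  177.08768293] F [-0.3 -1.1 -0.5] 0.08521345641526422
```

View pics/d1.png

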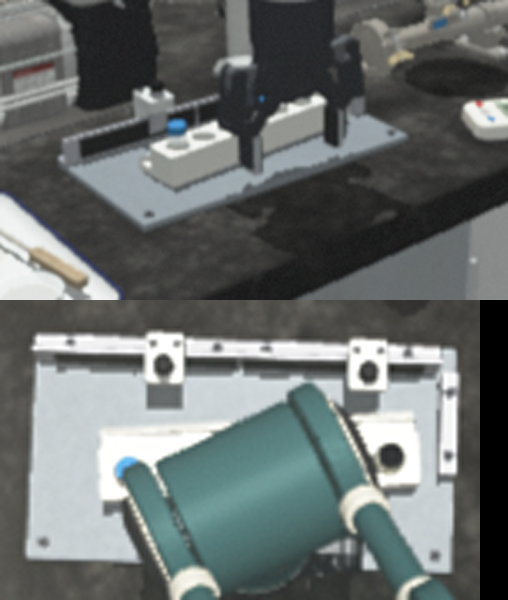

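The left picture shows the open fingers standing clear in front of the rack, and the top view shows the rack unmoved. Now the slow parallel push.

Request:
arm_command(
  increments=[
    [[0,0,0],[0,0,0]],
    [[-0.01,0,0],[0,0,0]],
    [[-0.02,0,0],[0,0,0]],
    [[-0.03,0,0],[0,0,0]],
    [[-0.04,0,0],[0,0,0]],
    [[-0.05,0,0],[0,0,0]],
    [[-0.06,0,0],[0,0,0]],
    [[-0.07,0,0],[0,0,0]],
    [[-0.07,0,0],[0,0,0]],
    [[-0.07,0,0],[0,0,0]],
  ],
)

```text
time_s: 2.7
ee_pos: [0.4706, 0.2304, 0.0133]
ee_rot: [179.9, 0.0, 177.1]
force: [-0.1, 0.1, 1.2]
gripper_width: 0.0855
```

```bash
python3 -c "
from h import *
st()"
```

```text
2.7 plate [-64.5  -9.8] z 0.013280082452249705 [1.79896257e+02 2.26583166e-03 1.77086172e+02] F [-0.1  0.1  1.2] 0.08545428487383741
```

Request:
arm_command(
  increments=[
    [[-0.004,0,0],[0,0,0]],
    [[-0.008,0,0],[0,0,0]],
    [[-0.012,0,0],[0,0,0]],
    [[-0.016,0,0],[0,0,0]],
    [[-0.02,0,0],[0,0,0]],
    [[-0.024,0,0],[0,0,0]],
    [[-0.028,0,0],[0,0,0]],
    [[-0.032,0,0],[0,0,0]],
    [[-0.036,0,0],[0,0,0]],
  ],
)

```text
time_s: 3.6
ee_pos: [0.4849, 0.2297, 0.0134]
ee_rot: [179.9, -0.0, 177.1]
force: [-1.5, -0.7, 0.8]
gripper_width: 0.0854
```

Request:
arm_command(
  increments=[
    [[-0.004,0,0],[0,0,0]],
    [[-0.008,0,0],[0,0,0]],
    [[-0.012,0,0],[0,0,0]],
    [[-0.016,0,0],[0,0,0]],
    [[-0.016,0,0],[0,0,0]],
  ],
)

```text
time_s: 4.1
ee_pos: [0.4918, 0.2294, 0.0135]
ee_rot: [179.9, 0.0, 177.1]
force: [-0.3, -0.5, 0.0]
gripper_width: 0.0854
```

```bash
python3 - <<'E'
from h import *
import cv2
st()
d=vision.capture("top"); j=d["image"][195:285,250:394,::-1]
cv2.imwrite("pics/c2.png",cv2.resize(j,None,fx=5.5,fy=5.5,interpolation=cv2.INTER_CUBIC))
E
```

```text
4.1 plate [-43.3  -9.8] z 0.013465312926665245 [1.79885211e+02 4.96918539e-02 1.77094341e+02] F [-0.3 -0.5  0. ] 0.08539601213912397
```

View pics/c2.png

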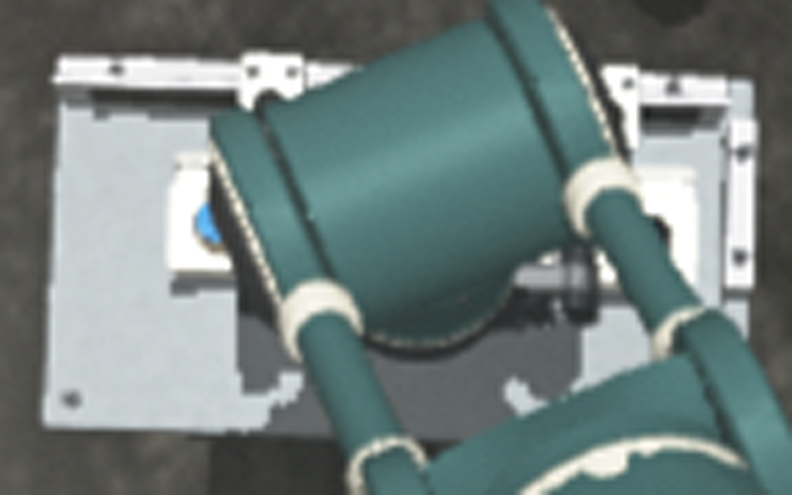

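```bash
python3 - <<'E'
from h import *
for k,u,v,z in [("FLtop",169,271,.04),("lipL",176,155,.024),("lipR",695,168,.024)]:
    print(k,(1e3*toplate(ray(u,v,z))).round(1))
E
```

```text
FLtop [-30.5  96.2]
lipL [21.6 96.7]
lipR [  23.3 -124.5]
```

The rack is parallel with its rear at x≈22.5 mm. I'll keep pushing parallel in small steps and watch the force.

Request:
arm_command(
  increments=[
    [[-0.003,0,0],[0,0,0]],
    [[-0.006,0,0],[0,0,0]],
    [[-0.009,0,0],[0,0,0]],
    [[-0.012,0,0],[0,0,0]],
    [[-0.015,0,0],[0,0,0]],
  ],
)

```text
time_s: 4.65
ee_pos: [0.4974, 0.2292, 0.0134]
ee_rot: [179.9, 0.0, 177.1]
force: [-1.9, -0.2, 0.5]
gripper_width: 0.0855
```

Request:
arm_command(
  increments=[
    [[-0.003,0,0],[0,0,0]],
    [[-0.006,0,0],[0,0,0]],
    [[-0.009,0,0],[0,0,0]],
    [[-0.012,0,0],[0,0,0]],
  ],
)

```text
time_s: 5.05
ee_pos: [0.5022, 0.2289, 0.0134]
ee_rot: [179.9, 0.0, 177.1]
force: [-1.7, 0.7, 1.1]
gripper_width: 0.0854
```

Request:
arm_command(
  increments=[
    [[-0.003,0,0],[0,0,0]],
    [[-0.006,0,0],[0,0,0]],
    [[-0.009,0,0],[0,0,0]],
  ],
)

```text
time_s: 5.35
ee_pos: [0.5059, 0.2287, 0.0134]
ee_rot: [179.9, 0.0, 177.1]
force: [-2.7, -0.4, 0.7]
gripper_width: 0.0856
```

```bash
python3 -c "
from h import *
st()"
```

```text
5.35 plate [-29.2  -9.7] z 0.0134247076124814 [1.79888749e+02 1.84799518e-02 1.77096441e+02] F [-2.7 -0.4  0.7] 0.08560284362763686
```

Request:
arm_command(
  increments=[
    [[-0.0025,0,0],[0,0,0]],
    [[-0.005,0,0],[0,0,0]],
    [[-0.005,0,0],[0,0,0]],
  ],
)

```text
time_s: 5.65
ee_pos: [0.5076, 0.2286, 0.0133]
ee_rot: [179.9, -0.0, 177.1]
force: [-2.3, -0.0, 1.5]
gripper_width: 0.0855
```

Request:
arm_command(
  increments=[
    [[-0.0025,0,0],[0,0,0]],
    [[-0.005,0,0],[0,0,0]],
    [[-0.005,0,0],[0,0,0]],
  ],
)

```text
time_s: 5.95
ee_pos: [0.5077, 0.2283, 0.0128]
ee_rot: [179.9, -0.2, 177.1]
force: [-7.0, 0.3, 3.2]
gripper_width: 0.0854
```

```bash
python3 -c "
from h import *
st()"
```

```text
5.95 plate [-27.3 -10.1] z 0.012825331320836991 [179.94124843  -0.2167045  177.07493952] F [-7.   0.3  3.2] 0.08535278875201469
```

Contact with both latch noses came at about 7 N, and the arm gives about 0.4 mm/N. I'll back off, close the fingers and go to the left latch line (y=+55).

Request:
arm_command(
  gripper=-1,
  increments=[
    [[0.02,0,-0.01],[0,0,0]],
    [[0.05,0,-0.023],[0,0,0]],
    [[0.05,0.05,-0.023],[0,0,0]],
    [[0.05,0.1,-0.023],[0,0,0]],
    [[0.05,0.15,-0.023],[0,0,0]],
    [[0.05,0.162,-0.023],[0,0,0]],
    [[0.05,0.162,-0.023],[0,0,0]],
    [[0.05,0.162,-0.023],[0,0,0]],
  ],
)

```text
time_s: 6.75
ee_pos: [0.4928, 0.2937, 0.0228]
ee_rot: [179.9, 0.0, 177.1]
force: [-0.6, 0.2, -0.9]
gripper_width: -0.0001
```

```bash
python3 -c "
from h import *
st();go(-.029,.055,.0225)"
```

```text
6.75 plate [-45.6  54.4] z 0.022832405284197985 [1.79914310e+02 1.72975154e-02 1.77112422e+02] F [-0.6  0.2 -0.9] -5.816528056062754e-05
t 6.75 shift [-0.0414  0.0014  0.0008] turn [0.0019 0.0004 0.0003]
```

Request:
arm_command(
  increments=[
    [[-0.01,0.001,0],[0,0,0]],
    [[-0.02,0.001,0],[0,0,0]],
    [[-0.03,0.001,0],[0,0,0]],
    [[-0.04,0.001,0],[0,0,0]],
    [[-0.0425,0.001,0],[0,0,0]],
    [[-0.045,0.001,0],[0,0,0]],
    [[-0.0475,0.001,0],[0,0,0]],
    [[-0.0475,0.001,0],[0,0,0]],
  ],
)

```text
time_s: 7.55
ee_pos: [0.5111, 0.2935, 0.0224]
ee_rot: [179.9, -0.1, 177.1]
force: [-2.9, -0.6, 0.4]
gripper_width: 0.0001
```

Request:
arm_command(
  increments=[
    [[-0.0025,0,0],[0,0,0]],
    [[-0.005,0,0],[0,0,0]],
    [[-0.005,0,0],[0,0,0]],
  ],
)

```text
time_s: 7.85
ee_pos: [0.5121, 0.2935, 0.0223]
ee_rot: [179.9, -0.2, 177.1]
force: [-6.5, 1.1, 1.9]
gripper_width: -0.0
```

Request:
arm_command(
  increments=[
    [[-0.0025,0,0],[0,0,0]],
    [[-0.005,0,0],[0,0,0]],
    [[-0.005,0,0],[0,0,0]],
  ],
)

```text
time_s: 8.15
ee_pos: [0.5137, 0.2935, 0.0222]
ee_rot: [179.9, -0.2, 177.1]
force: [-7.5, 1.5, 3.3]
gripper_width: 0.0
```

```bash
python3 -c "
from h import *
st()"
```

```text
8.15 plate [-24.6  55.3] z 0.022202350927445033 [179.93913148  -0.22782121 177.08694745] F [-7.5  1.5  3.3] 2.118718330410117e-06
```

Request:
arm_command(
  increments=[
    [[-0.0025,0,0],[0,0,0]],
    [[-0.005,0,0],[0,0,0]],
    [[-0.005,0,0],[0,0,0]],
  ],
)

```text
time_s: 8.45
ee_pos: [0.5154, 0.2935, 0.0221]
ee_rot: [179.9, -0.3, 177.1]
force: [-6.9, 1.5, 4.1]
gripper_width: 0.0
```

Request:
arm_command(
  increments=[
    [[-0.0025,0,0],[0,0,0]],
    [[-0.005,0,0],[0,0,0]],
    [[-0.005,0,0],[0,0,0]],
  ],
)

```text
time_s: 8.75
ee_pos: [0.5158, 0.2932, 0.0218]
ee_rot: [180.0, -0.4, 177.1]
force: [-11.4, 1.8, 5.7]
gripper_width: 0.0001
```

Request:
arm_command(
  increments=[
    [[-0.0025,0,0],[0,0,0]],
    [[-0.005,0,0],[0,0,0]],
    [[-0.005,0,0],[0,0,0]],
  ],
)

```text
time_s: 9.05
ee_pos: [0.5162, 0.2928, 0.0213]
ee_rot: [-180.0, -0.6, 177.1]
force: [-15.3, 2.5, 7.1]
gripper_width: -0.0003
```

```bash
python3 -c "
from h import *
st()"
```

```text
9.05 plate [-22.1  54.8] z 0.021334182378702063 [-179.95661481   -0.61882184  177.05624495] F [-15.3   2.5   7.1] -0.00030182342726733723
```

The left corner is now bearing on the facing because the rack is slightly rotated. I'll switch to the right latch (y=-85) and bring that end in.

Request:
arm_command(
  increments=[
    [[0.02,0,0],[0,0,0]],
    [[0.065,0,0],[0,0,0]],
    [[0.065,-0.08,0],[0,0,0]],
    [[0.065,-0.18,0],[0,0,0]],
    [[0.065,-0.28,0],[0,0,0]],
    [[0.065,-0.35,0],[0,0,0]],
    [[0.065,-0.35,0],[0,0,0]],
  ],
)

```text
time_s: 9.75
ee_pos: [0.4889, 0.1519, 0.0225]
ee_rot: [179.9, 0.1, 176.9]
force: [-0.6, 0.4, 0.1]
gripper_width: 0.0001
```

Request:
arm_command(
  increments=[
    [[-0.01,0,0],[0,0,0]],
    [[-0.02,0,0],[0,0,0]],
    [[-0.03,0,0],[0,0,0]],
    [[-0.035,0,0],[0,0,0]],
    [[-0.035,0,0],[0,0,0]],
  ],
)

```text
time_s: 10.25
ee_pos: [0.5034, 0.1546, 0.0224]
ee_rot: [179.9, 0.0, 177.1]
force: [-0.5, 0.2, 0.1]
gripper_width: -0.0001
```

```bash
python3 -c "
from h import *
st()"
```

```text
10.25 plate [-27.9 -83.9] z 0.022411300457561144 [1.79888045e+02 2.00607842e-02 1.77149587e+02] F [-0.5  0.2  0.1] -9.34542956490465e-05
```

Request:
arm_command(
  increments=[
    [[-0.0025,-0.002,0],[0,0,0]],
    [[-0.005,-0.002,0],[0,0,0]],
    [[-0.0075,-0.002,0],[0,0,0]],
    [[-0.01,-0.002,0],[0,0,0]],
    [[-0.01,-0.002,0],[0,0,0]],
  ],
)

```text
time_s: 10.75
ee_pos: [0.5052, 0.1526, 0.0219]
ee_rot: [179.9, -0.2, 177.1]
force: [-5.4, -0.6, 1.6]
gripper_width: 0.0001
```

Request:
arm_command(
  increments=[
    [[-0.0025,0,0],[0,0,0]],
    [[-0.005,0,0],[0,0,0]],
    [[-0.005,0,0],[0,0,0]],
  ],
)

```text
time_s: 11.05
ee_pos: [0.5065, 0.1523, 0.0217]
ee_rot: [180.0, -0.3, 177.1]
force: [-6.1, -0.6, 3.3]
gripper_width: -0.0002
```

Request:
arm_command(
  increments=[
    [[-0.0025,0,0],[0,0,0]],
    [[-0.005,0,0],[0,0,0]],
    [[-0.005,0,0],[0,0,0]],
  ],
)

```text
time_s: 11.35
ee_pos: [0.5079, 0.1521, 0.0215]
ee_rot: [180.0, -0.3, 177.1]
force: [-6.3, -1.1, 3.8]
gripper_width: -0.0
```

Request:
arm_command(
  increments=[
    [[-0.0025,0,0],[0,0,0]],
    [[-0.005,0,0],[0,0,0]],
    [[-0.005,0,0],[0,0,0]],
  ],
)

```text
time_s: 11.65
ee_pos: [0.5085, 0.152, 0.0211]
ee_rot: [180.0, -0.5, 177.1]
force: [-10.3, 0.4, 4.9]
gripper_width: 0.0003
```

```bash
python3 -c "
from h import *
st()"
```

```text
11.65 plate [-22.7 -86.2] z 0.021134139403502183 [179.99752951  -0.49076964 177.08535714] F [-10.3   0.4   4.9] 0.0003256969869360082
```

Request:
arm_command(
  increments=[
    [[-0.0025,0,0],[0,0,0]],
    [[-0.005,0,0],[0,0,0]],
    [[-0.005,0,0],[0,0,0]],
  ],
)

```text
time_s: 11.95
ee_pos: [0.5088, 0.1519, 0.0207]
ee_rot: [-180.0, -0.7, 177.1]
force: [-13.6, 1.0, 6.2]
gripper_width: 0.0001
```

Request:
arm_command(
  increments=[
    [[-0.0025,0,0],[0,0,0]],
    [[-0.0025,0,0],[0,0,0]],
    [[-0.0025,0,0],[0,0,0]],
  ],
)

```text
time_s: 12.25
ee_pos: [0.5095, 0.1517, 0.0206]
ee_rot: [-180.0, -0.7, 177.1]
force: [-14.0, 0.1, 5.7]
gripper_width: 0.0001
```

```bash
python3 -c "
from h import *
st()"
```

```text
12.25 plate [-21.6 -86.5] z 0.02056028950411482 [-179.96263618   -0.70138139  177.08318288] F [-14.    0.1   5.7] 0.0001117183582854575
```

Request:
arm_command(
  increments=[
    [[-0.0025,0,0],[0,0,0]],
    [[-0.0025,0,0],[0,0,0]],
    [[-0.0025,0,0],[0,0,0]],
  ],
)

```text
time_s: 12.55
ee_pos: [0.51, 0.1516, 0.0204]
ee_rot: [-179.9, -0.8, 177.1]
force: [-15.6, -0.6, 7.1]
gripper_width: -0.0002
```

Request:
arm_command(
  increments=[
    [[-0.0025,0,0],[0,0,0]],
    [[-0.0025,0,0],[0,0,0]],
    [[-0.0025,0,0],[0,0,0]],
  ],
)

```text
time_s: 12.85
ee_pos: [0.5101, 0.1516, 0.0202]
ee_rot: [-179.9, -0.9, 177.1]
force: [-16.4, 1.4, 8.2]
gripper_width: 0.0001
```

```bash
python3 -c "
from h import *
st()"
```

```text
12.85 plate [-21.  -86.6] z 0.020164419238075205 [-179.93810476   -0.8574567   177.08472994] F [-16.4   1.4   8.2] 7.551288149063524e-05
```

The advance at steady force near 14 N may have been the click. Back to the left end, where I'll check the contact position.

Request:
arm_command(
  increments=[
    [[0.02,0,0],[0,0,0]],
    [[0.065,0,0],[0,0,0]],
    [[0.065,0.08,0],[0,0,0]],
    [[0.065,0.18,0],[0,0,0]],
    [[0.065,0.28,0],[0,0,0]],
    [[0.065,0.353,0],[0,0,0]],
    [[0.065,0.353,0],[0,0,0]],
  ],
)

```text
time_s: 13.55
ee_pos: [0.5012, 0.2988, 0.0239]
ee_rot: [179.7, 0.3, 177.3]
force: [-0.4, -0.2, 0.2]
gripper_width: -0.0001
```

Request:
arm_command(
  increments=[
    [[-0.01,0,0],[0,0,0]],
    [[-0.02,0,0],[0,0,0]],
    [[-0.03,0,0],[0,0,0]],
    [[-0.04,0,0],[0,0,0]],
    [[-0.0425,0,0],[0,0,0]],
    [[-0.0425,0,0],[0,0,0]],
  ],
)

```text
time_s: 14.15
ee_pos: [0.5149, 0.293, 0.0223]
ee_rot: [179.9, -0.2, 177.0]
force: [-4.9, 0.6, 1.5]
gripper_width: -0.0001
```

```bash
python3 -c "
from h import *
st()"
```

```text
14.15 plate [-23.4  54.9] z 0.022286834862293402 [ 1.7993192e+02 -1.5574348e-01  1.7701575e+02] F [-4.9  0.6  1.5] -0.0001102155299785716
```

Request:
arm_command(
  increments=[
    [[-0.0025,0,0],[0,0,0]],
    [[-0.005,0,0],[0,0,0]],
    [[-0.005,0,0],[0,0,0]],
  ],
)

```text
time_s: 14.45
ee_pos: [0.5163, 0.2933, 0.0222]
ee_rot: [179.9, -0.2, 177.0]
force: [-6.7, 3.0, 2.2]
gripper_width: 0.0001
```

Request:
arm_command(
  increments=[
    [[-0.0025,0,0],[0,0,0]],
    [[-0.005,0,0],[0,0,0]],
    [[-0.005,0,0],[0,0,0]],
  ],
)

```text
time_s: 14.75
ee_pos: [0.5175, 0.2932, 0.022]
ee_rot: [179.9, -0.3, 177.0]
force: [-8.0, 2.9, 2.6]
gripper_width: -0.0
```

Request:
arm_command(
  increments=[
    [[-0.0025,0,0],[0,0,0]],
    [[-0.0025,0,0],[0,0,0]],
    [[-0.0025,0,0],[0,0,0]],
  ],
)

```text
time_s: 15.05
ee_pos: [0.5176, 0.293, 0.0218]
ee_rot: [180.0, -0.4, 177.0]
force: [-9.6, 3.1, 4.4]
gripper_width: -0.0002
```

Request:
arm_command(
  increments=[
    [[-0.0025,0,0],[0,0,0]],
    [[-0.0025,0,0],[0,0,0]],
    [[-0.0025,0,0],[0,0,0]],
  ],
)

```text
time_s: 15.35
ee_pos: [0.5178, 0.2929, 0.0217]
ee_rot: [180.0, -0.5, 177.0]
force: [-12.5, 3.3, 5.2]
gripper_width: 0.0002
```

```bash
python3 -c "
from h import *
st()"
```

```text
15.35 plate [-20.5  54.9] z 0.021696837720508823 [179.99028104  -0.47321292 177.0127085 ] F [-12.5   3.3   5.2] 0.00016494273714897582
```

Request:
arm_command(
  increments=[
    [[-0.0025,0,0],[0,0,0]],
    [[-0.0025,0,0],[0,0,0]],
    [[-0.0025,0,0],[0,0,0]],
  ],
)

```text
time_s: 15.65
ee_pos: [0.5179, 0.2928, 0.0215]
ee_rot: [-180.0, -0.6, 177.0]
force: [-13.7, 3.6, 5.8]
gripper_width: 0.0002
```

Request:
arm_command(
  increments=[
    [[-0.0025,0,0],[0,0,0]],
    [[-0.0025,0,0],[0,0,0]],
    [[-0.0025,0,0],[0,0,0]],
  ],
)

```text
time_s: 15.95
ee_pos: [0.5181, 0.2926, 0.0213]
ee_rot: [-180.0, -0.7, 177.0]
force: [-16.0, 3.0, 7.7]
gripper_width: 0.0001
```

Request:
arm_command(
  increments=[
    [[-0.0025,0,0],[0,0,0]],
    [[-0.0025,0,0],[0,0,0]],
    [[-0.0025,0,0],[0,0,0]],
  ],
)

```text
time_s: 16.25
ee_pos: [0.5183, 0.2925, 0.0211]
ee_rot: [-179.9, -0.7, 177.0]
force: [-17.5, 2.8, 7.9]
gripper_width: 0.0003
```

```bash
python3 -c "
from h import *
st()"
```

```text
16.25 plate [-20.   54.5] z 0.021089246923515288 [-179.93201757   -0.74587749  177.00217326] F [-17.5   2.8   7.9] 0.0002571907471875379
```

Request:
arm_command(
  increments=[
    [[0,0,-0.003],[0,0,0]],
    [[0,0,-0.006],[0,0,0]],
    [[0,0,-0.006],[0,0,0]],
  ],
)

```text
time_s: 16.55
ee_pos: [0.5185, 0.2923, 0.0226]
ee_rot: [-179.9, -0.7, 177.0]
force: [-13.5, 3.5, 1.0]
gripper_width: 0.0002
```

Request:
arm_command(
  increments=[
    [[-0.0025,0,0],[0,0,0]],
    [[-0.0025,0,0],[0,0,0]],
    [[-0.0025,0,0],[0,0,0]],
  ],
)

```text
time_s: 16.85
ee_pos: [0.5187, 0.2924, 0.0222]
ee_rot: [-179.9, -0.8, 177.0]
force: [-15.5, 4.5, 1.2]
gripper_width: -0.0005
```

```bash
python3 -c "
from h import *
st()"
```

```text
16.85 plate [-19.6  54.4] z 0.02222381523009494 [-179.91964728   -0.80730269  176.99522928] F [-15.5   4.5   1.2] -0.0005313286023198596
```

```bash
python3 - <<'E'
from h import *
import cv2
c=vision.capture("scene"); n=c["image"][:,:,::-1]; cv2.imwrite("pics/s2.png",n); o=cv2.imread("pics/scene0.png")
Tc=np.linalg.inv(c["pose"]); tiles=[]
for y in(.055,-.085):
    w=toworld((.034,y)); p=Tc@[w[0],w[1],.07,1]; u=c["fx"]*p[0]/p[2]+c["cx"]; v=c["fy"]*p[1]/p[2]+c["cy"]; print(u,v)
    u,v=int(round(u)),int(round(v))
    for im in(o,n): tiles.append(cv2.resize(im[v-14:v+16,u-20:u+20],(400,300),interpolation=cv2.INTER_CUBIC))
cv2.imwrite("pics/k.png",np.vstack([np.hstack(tiles[:2]),np.hstack(tiles[2:])]))
E
```

```text
276.7792174463183 236.5084219837083
328.1364320117963 222.48183466246718
```

View pics/k.png

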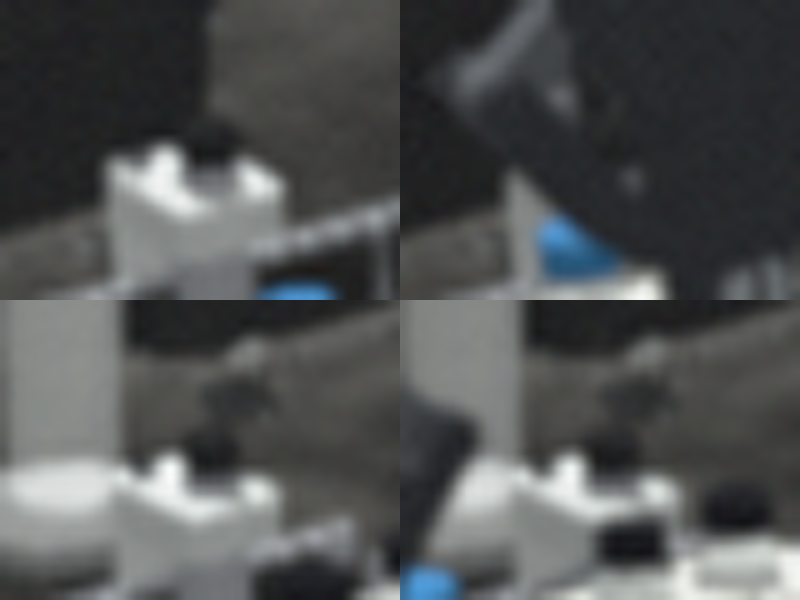

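In the lower row the right knob sits at the same height as at the start, so the right latch is down. The left knob is hidden by the hand. I'll push the left end a little more.

Request:
arm_command(
  increments=[
    [[-0.0025,0,-0.001],[0,0,0]],
    [[-0.0025,0,-0.001],[0,0,0]],
    [[-0.0025,0,-0.001],[0,0,0]],
  ],
)

```text
time_s: 17.2
ee_pos: [0.5189, 0.2923, 0.0224]
ee_rot: [-179.9, -0.9, 177.0]
force: [-17.2, 5.4, 1.2]
gripper_width: -0.0001
```

Request:
arm_command(
  increments=[
    [[-0.0025,0,-0.001],[0,0,0]],
    [[-0.0025,0,-0.001],[0,0,0]],
    [[-0.0025,0,-0.001],[0,0,0]],
  ],
)

```text
time_s: 17.5
ee_pos: [0.5191, 0.2923, 0.0225]
ee_rot: [-179.9, -1.0, 177.0]
force: [-18.2, 5.5, 1.4]
gripper_width: 0.0
```

```bash
python3 -c "
from h import *
st()"
```

```text
17.5 plate [-19.2  54.4] z 0.022545129762767572 [-179.89608078   -0.97810388  176.98100785] F [-18.2   5.5   1.4] 2.8147226262605857e-05
```

Request:
arm_command(
  increments=[
    [[0.02,0,0],[0,0,0]],
    [[0.07,0,0],[0,0,0]],
    [[0.08,0.03,0],[0,0,0]],
    [[0.08,0.1,0],[0,0,0]],
    [[0.08,0.17,0],[0,0,0]],
    [[0.08,0.2,0],[0,0,0]],
    [[0.08,0.2,0],[0,0,0]],
    [[0.08,0.2,0],[0,0,0]],
  ],
)

```text
time_s: 18.3
ee_pos: [0.5003, 0.3743, 0.0259]
ee_rot: [179.9, 0.0, 177.1]
force: [-0.3, -0.6, -0.1]
gripper_width: 0.0004
```

```bash
python3 - <<'E'
from h import *
import cv2
st(); go(.008,.132,.022)
c=vision.capture("scene"); n=c["image"][:,:,::-1]; o=cv2.imread("pics/scene0.png")
t=[]
for u,v in((277,236),(328,222)):
    for im in(o,n): t.append(cv2.resize(im[v-14:v+16,u-20:u+20],(320,240),interpolation=cv2.INTER_CUBIC))
j=vision.capture("top")["image"][195:285,250:394,::-1]
cv2.imwrite("pics/k2.png",np.vstack([np.hstack(t[:2]),np.hstack(t[2:])]))
cv2.imwrite("pics/c3.png",cv2.resize(j,None,fx=5.5,fy=5.5,interpolation=cv2.INTER_CUBIC))
E
```

```text
18.3 plate [-42.1 135.3] z 0.025872521645950806 [1.79935609e+02 1.11650951e-02 1.77126866e+02] F [-0.3 -0.6 -0.1] 0.00037281217497115343
t 18.3 shift [-0.1253 -0.0084  0.0097] turn [0.0014 0.0002 0.0006]
```

View pics/k2.png

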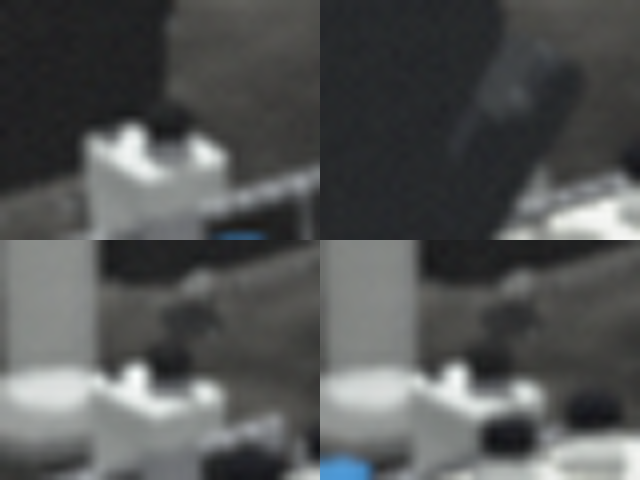

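View pics/c3.png

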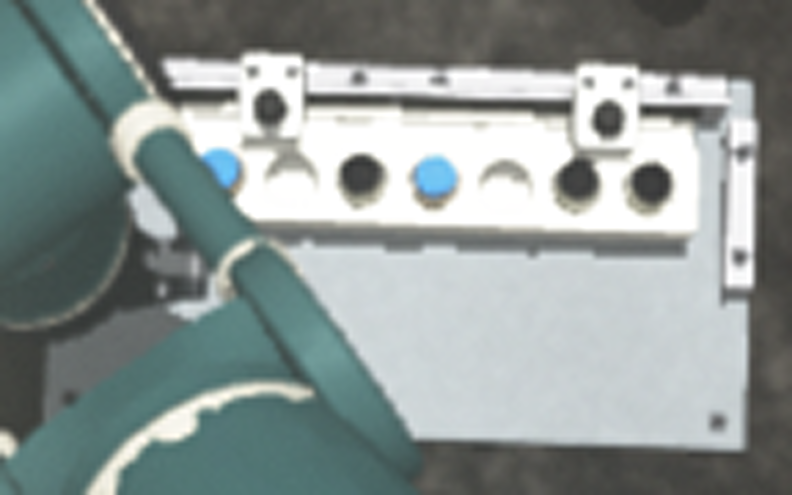

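```bash
python3 - <<'E'
from h import *
import cv2
for k,u,v,z in [("F1",260,222,.04),("F2",686,236,.04),("lipR",695,122,.024),("lipR",697,122,.024)]: print(k,(1e3*toplate(ray(u,v,z))).round(1))
# numeric: front edge (white->grey) at several columns, and knob dark centroid now vs start
g=cv2.imread("pics/c3.png").astype(float).min(2)
for u in range(300,681,60):
    col=g[200:260,u]; v=200+np.where(col>228)[0].max(); print(u,v,(1e3*toplate(ray(u,v,.04))).round(1))
a,b=cv2.imread("pics/c1.png",0),cv2.imread("pics/c3.png",0)
for u,v in((271,108),(608,119)):
    for im in(a,b):
        w=np.clip(110-im[v-20:v+20,u-22:u+22].astype(float),0,None); yy,xx=np.mgrid[:40,:44]; print(round(u-22+(w*xx).sum()/w.sum(),2),round(v-20+(w*yy).sum()/w.sum(),2))
E
```

```text
F1 [-8.5 58.9]
F2 [  -8.5 -120.2]
lipR [  43.2 -124. ]
lipR [  43.2 -124.9]
300 218 [-6.2 42.1]
360 219 [-5.8 16.9]
420 223 [-6.7 -8.4]
480 224 [ -6.3 -33.6]
540 225 [ -5.9 -58.8]
600 228 [ -6.3 -84. ]
660 229 [  -5.9 -109.2]
269.31 108.16
269.44 108.43
607.47 119.43
607.38 119.86
```

The rack front is parallel to the plate, at x=-6.2 mm along its whole length, and both knobs in the top view sit where they did when down, so both latches are in. Next is the slide to the right: I'll push on the left end face and watch the force.

Request:
arm_command(
  increments=[
    [[-0.03,0,0.005],[0,0,0]],
    [[-0.08,0,0.005],[0,0,0]],
    [[-0.125,0,0.005],[0,0,0]],
    [[-0.125,-0.01,0.005],[0,0,0]],
    [[-0.125,-0.02,0.005],[0,0,0]],
    [[-0.125,-0.03,0.005],[0,0,0]],
    [[-0.125,-0.04,0.005],[0,0,0]],
    [[-0.125,-0.045,0.005],[0,0,0]],
    [[-0.125,-0.045,0.005],[0,0,0]],
  ],
)

```text
time_s: 19.3
ee_pos: [0.5487, 0.3539, 0.0241]
ee_rot: [179.9, 0.0, 177.1]
force: [-0.6, 0.8, -0.1]
gripper_width: 0.0
```

```bash
python3 -c "
from h import *
st()"
```

```text
19.3 plate [  7.3 117.4] z 0.024098686436428242 [1.79900747e+02 2.30017046e-03 1.77094087e+02] F [-0.6  0.8 -0.1] 4.0989963536956436e-05
```

Request:
arm_command(
  increments=[
    [[0,-0.004,0],[0,0,0]],
    [[0,-0.008,0],[0,0,0]],
    [[0,-0.012,0],[0,0,0]],
    [[0,-0.016,0],[0,0,0]],
    [[0,-0.02,0],[0,0,0]],
    [[0,-0.02,0],[0,0,0]],
  ],
)

```text
time_s: 19.9
ee_pos: [0.5487, 0.346, 0.024]
ee_rot: [179.9, 0.0, 177.1]
force: [-0.2, 0.4, -0.3]
gripper_width: -0.0002
```

Request:
arm_command(
  increments=[
    [[0,-0.0025,0],[0,0,0]],
    [[0,-0.005,0],[0,0,0]],
    [[0,-0.0075,0],[0,0,0]],
    [[0,-0.01,0],[0,0,0]],
    [[0,-0.01,0],[0,0,0]],
  ],
)

```text
time_s: 20.4
ee_pos: [0.5486, 0.3427, 0.0241]
ee_rot: [179.9, 0.0, 177.1]
force: [0.7, 5.0, -0.9]
gripper_width: 0.0
```

Request:
arm_command(
  increments=[
    [[0,-0.0025,0],[0,0,0]],
    [[0,-0.005,0],[0,0,0]],
    [[0,-0.0075,0],[0,0,0]],
    [[0,-0.01,0],[0,0,0]],
    [[0,-0.01,0],[0,0,0]],
  ],
)

```text
time_s: 20.9
ee_pos: [0.5484, 0.3381, 0.0241]
ee_rot: [179.9, 0.0, 177.1]
force: [0.3, 4.0, 0.5]
gripper_width: 0.0
```

```bash
python3 -c "
from h import *
st()"
```

```text
20.9 plate [  7.8 101.6] z 0.024084806484660968 [1.79895942e+02 1.69029155e-02 1.77090288e+02] F [0.3 4.  0.5] 4.491058411594758e-05
```

Request:
arm_command(
  increments=[
    [[0,-0.0025,0],[0,0,0]],
    [[0,-0.005,0],[0,0,0]],
    [[0,-0.0075,0],[0,0,0]],
    [[0,-0.01,0],[0,0,0]],
    [[0,-0.0125,0],[0,0,0]],
    [[0,-0.0125,0],[0,0,0]],
  ],
)

```text
time_s: 21.5
ee_pos: [0.5481, 0.3331, 0.0241]
ee_rot: [179.9, 0.0, 177.1]
force: [0.7, 5.2, -1.2]
gripper_width: -0.0
```

Request:
arm_command(
  increments=[
    [[0,-0.0025,0],[0,0,0]],
    [[0,-0.005,0],[0,0,0]],
    [[0,-0.0075,0],[0,0,0]],
    [[0,-0.0075,0],[0,0,0]],
  ],
)

```text
time_s: 21.9
ee_pos: [0.5481, 0.331, 0.0241]
ee_rot: [179.8, 0.0, 177.1]
force: [0.4, 7.6, -1.6]
gripper_width: 0.0002
```

Request:
arm_command(
  increments=[
    [[0,-0.0025,0],[0,0,0]],
    [[0,-0.005,0],[0,0,0]],
    [[0,-0.005,0],[0,0,0]],
  ],
)

```text
time_s: 22.2
ee_pos: [0.5481, 0.3309, 0.0244]
ee_rot: [179.6, 0.1, 177.0]
force: [-0.7, 13.1, -2.7]
gripper_width: -0.0001
```

```bash
python3 -c "
from h import *
st()"
```

```text
22.2 plate [ 7.9 94.4] z 0.024410502081509685 [1.79631832e+02 8.08429052e-02 1.77041462e+02] F [-0.7 13.1 -2.7] -8.00388987286886e-05
```

The force rose to 13 N with no motion, so the rack is on the stop. Now I'll withdraw.

Request:
arm_command(
  increments=[
    [[0,0.03,0],[0,0,0]],
    [[0.02,0.1,0],[0,0,0]],
    [[0.04,0.15,-0.03],[0,0,0]],
    [[0.06,0.2,-0.1],[0,0,0]],
    [[0.1,0.28,-0.2],[0,0,0]],
    [[0.14,0.36,-0.28],[0,0,0]],
    [[0.18,0.45,-0.36],[0,0,0]],
    [[0.22,0.55,-0.44],[0,0,0]],
    [[0.25,0.65,-0.5],[0,0,0]],
    [[0.28,0.73,-0.55],[0,0,0]],
  ],
)

```text
time_s: 23.2
ee_pos: [0.4506, 0.6259, 0.2463]
ee_rot: [180.0, 0.1, 177.1]
force: [1.5, 1.1, 0.2]
gripper_width: -0.0002
```

```bash
python3 - <<'E'
from h import *
import cv2
st()
c=vision.capture("scene"); n=c["image"][:,:,::-1]; o=cv2.imread("pics/scene0.png")
t=[]
for u,v in((277,236),(328,222)):
    for im in(o,n): t.append(cv2.resize(im[v-14:v+16,u-20:u+20],(198,150),interpolation=cv2.INTER_CUBIC))
j=vision.capture("top")["image"][195:285,250:394,::-1]
j=cv2.resize(j,None,fx=5.5,fy=5.5,interpolation=cv2.INTER_CUBIC); cv2.imwrite("pics/c4.png",j)
m=np.zeros((j.shape[0]+150-45,792,3),np.uint8); m[:150]=np.hstack(t); m[150:]=j[:450]
cv2.imwrite("pics/f1.png",m)
g=j.astype(float).min(2)
for u in range(210,681,90):
    v=200+np.where(g[200:260,u]>228)[0].max(); print(u,v,(1e3*toplate(ray(u,v,.04))).round(1))
a,b=cv2.imread("pics/c1.png",0),cv2.imread("pics/c4.png",0)
for u,v in((271,108),(608,119)):
    for im in(a,b):
        w=np.clip(110-im[v-20:v+20,u-22:u+22].astype(float),0,None); yy,xx=np.mgrid[:40,:44]; print(round(u-22+(w*xx).sum()/w.sum(),2),round(v-20+(w*yy).sum()/w.sum(),2))
E
```

```text
23.2 plate [-104.5  384.1] z 0.24628628243406375 [1.79966029e+02 1.06451949e-01 1.77088495e+02] F [1.5 1.1 0.2] -0.00019657721344279547
210 213 [-5.3 80. ]
300 218 [-6.2 42.1]
390 221 [-6.2  4.2]
480 224 [ -6.3 -33.6]
570 227 [ -6.3 -71.4]
660 229 [  -5.9 -109.2]
269.31 108.16
269.39 108.27
607.47 119.43
607.41 119.72
```

View pics/f1.png

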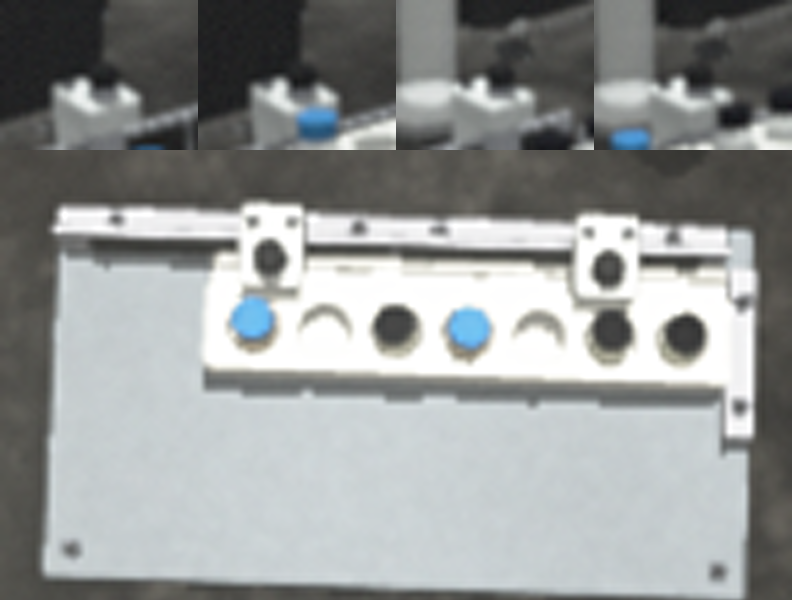

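The last picture shows both knobs at their starting height, the rack's right end meeting the stop at about (727, 385), and its front parallel to the rail. Handing in.

```bash
python3 -c "
from station import order
print(order.job_done())"
```

```text
the job is handed in; nothing more can be done
None
```

I pushed the rack back to the rail, latched it at both ends and slid it right to the end stop, then moved the hand clear. The job was handed in at about 23 s of the 64 s allowed, and no verdict came back.

- **How it was pushed:** First a parallel push with the jaws open, then the closed fingers in turn at the left, right and left latch lines. The slide was a push on the left end face.
- **Forces:** The wrist readings at the ends of my moves peaked at about 19.5 N on the latches. The slide took 4–5 N, and I stopped at about 13 N against the stop. Forces within a move were not read.
- **Position along the rail:** The rack front is parallel to the plate, at x about -6 mm everywhere except one reading of -5.3 mm at the left corner. A rack at home would read about -7 mm, so this agrees within the 2 mm calibration. The right end looks flush with the stop in the last picture. I did not measure that gap, but the rack had stopped moving while the force rose.
- **Latches:** Both knobs sit where they did at the start, to within about 0.1 px in the top view and by eye in the scene view, so both latches look down. Neither click showed as a sharp drop in force, so this rests on the pictures.
- **Not checked:** I did not measure the bystanders afterwards. The hand stayed clear of them, and no unexpected force was read.

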